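# Lock the hold-down bar over a well plate with a quarter-turn thumbscrew

### The arm

A 6-joint arm with a two-finger parallel gripper is mounted at the origin on the work surface; the furniture and walls round the work are solid. World frame = base frame: x ahead of the robot, y to its left, z up, the work surface at z = 0. Lengths are in m, angles in degrees, forces in N, time in s.
With the tool pointing down it reaches from about 0.375 to 0.9 m from the base axis. Payload 3.1 kg.
Tool frame: the origin (TCP) lies between the finger pads, 19 mm behind the fingertips; this is the grasp point; z points along the fingers, y is the line along which they close (so a half turn about z gives the same grasp; the last joint's range is limited). The gripper opens to 87 mm and grips with 3 to 60 N. Pads are 19 mm wide; open, the fingers measure 117 mm over their backs; the gripper's body (75 mm by 190 mm) begins 51 mm behind the grasp point.
Start: joints at [-77.722, 30.224, 82.088, -0, 67.689, -10.227], TCP at [0.239, -0.577, 0.241] pointing down, gripper open.
Joint ranges: [-176.69, 176.69], [-43.24, 126.21], [12.49, 139.97], [-82, 262], [0, 151.66], [-163.58, 163.58]. Speed limits (degrees/s): [159.86, 159.86, 180, 180, 180, 180].

### API

Orientations are given as a 3x3 rotation matrix whose columns are the frame's x, y, z axes.
In Python, from rig import bot, capture, camera_model gives the robot as it stands.
- The arm moves only by the tool apply_moves, never from a script. Its argument "plan" is text: rows parted by semicolons, each of 6 numbers parted by spaces: the shift along the tool's x, y, z in units of 0.05 m (1.0 is 0.05 m), then the turn, a rotation vector about the tool's x, y, z in units of 360 degrees (1.0 is 360 degrees). In form: dx dy dz ax ay az; .... A call has 1 to 10 rows; each row shifts and turns the commanded pose from where the row before left it, along the tool's axes as they then stand; what a row does not reach is not made up. A row lasts 1/12 s, in which the tool goes at most 41.7 mm and 7.16 degrees, less where a joint would pass 70% of its speed; a pose out of reach is approached as far as the arm can. A call with a number of a shift or a turn outside -1 to 1 is refused whole. A call with a gripper value outside its range is refused whole. "gripper" is the gripper command: -1 is shut, 1 is fully open, values between are in proportion, set as the call begins (left out, the last holds). The fingers move at their own pace and stop on an object; the grip force is fixed at half the most. Time passes only in rows, so rows that do not move let the fingers close. It gives the time, the measured TCP pose, the force, the opening and the grip force at its end, in the units of the state.
- bot.read_state(): the state, without advancing time (a new reading comes with each control period).
- capture(name): name is "scene" or "top" or "wrist"; returns the picture (420x560x3 uint8, red, green, blue); there is no depth.
- camera_model(name): a dict with "vertical_fov" (degrees; the focal length in pixels is half the picture's height over the tangent of half this angle, whatever the lens; pixels are square), "cx", "cy" (the principal point, pixels), "dist" ([k1, k2, p1, p2, k3] as OpenCV has them; the pictures are not rectified), "position" and "rotation" of the camera in the world; the wrist camera has in their place "hand_eye" (4x4, takes a point from camera to tool coordinates, whose origin is the TCP and whose axes are the flange's). Camera axes: x right, y down, z forward; pixel columns grow to the right and rows downward; lengths in m; the calibration is good to about 2 mm. A picture is of the moment at which its call begins: read the wrist's pose just before it. camera_model takes no time and is no camera call.
- bot.hand_in(): hands the job in; it is judged then, once.
The state is a dict: "time_s": time; "joint_positions": joint angles; "qvel": joint speeds; "tau": joint torques, N m; "position": TCP position; "tcp_rot": TCP orientation; "force": force on the tool from outside, world axes, zero at the start; "moment": the same for the moment, N m; "opening": opening from 0.0 (shut) to 1.0 (fully open); "grasp_force": force on a finger pad.
Only numpy, scipy, OpenCV 4.12 (cv2) and the standard library are available. Lean on these libraries where they do the work, as an engineer would, in place of code of your own. Each camera call takes 0.05 s, during which the arm holds its last target. There are 200 camera calls.

### The job

Get the well plate ready for the shaker: swing the hold-down bar over it until the hole in the bar's end is in line with the round latch post, then take the wing-headed thumbscrew from its holder, pass it through bar and post until its collar is down flat on the bar, and turn it clockwise a quarter turn so that it clamps tight, then let go. The slot inside the post stands at no set angle, so feel for it with light pressure and never force the screw; do not disturb the plate or the things around.

Things in the scene. Friction and masses are not known exactly. Their poses are not given: they have to be found in the camera images.
- base: Aluminium shaker adapter, 146 (own x) x 184 (own y) x 12 mm, fixed to the bench. Origin: centre of its underside, z up. In its middle a nest with a well plate; pivot post at own y = +66 mm; latch post (round, hollow, 44 mm across) at own y = -66 mm.
- pivot (a point): On the hinge axis of the steel hold-down bar, at the bar's top face (42 mm above the bench). The bar, 24 mm wide and 10 mm thick, swings level about it; light friction keeps it where it is left; there is no stop at the latch post (it can run 20 mm past). It starts swung open toward the base's -x and is closed when it lies along the base's y axis.
- bar_hole (a point): Centre of the hole (23 mm across, 1.5 mm lead-in) in the bar's free end, at the bar's top face, 42 mm above the bench, 132 mm from the pivot. The end is 40 x 44 mm. The point's axes turn with the bar; they are parallel to the base's when the bar is closed. Bar: z 32 to 42 mm, two rubber pads under it down to 29 mm.
- bar_handle (a point): Point in the upright round black handle on the bar, 20 mm above the bar's top face (62 mm above the bench), 60 mm from the pivot axis toward the hole. Handle: 14 mm across (17 mm at foot and top), 27 mm high, top 69 mm above the bench. Pinch it from above at any yaw; with the TCP 2 mm above this point the fingertips clear the bar.
- socket (a point): Centre of the latch post's top, 29 mm above the bench (3 mm under the bar). Flush in it a steel disc 6 mm thick with a slot 22.5 x 8.5 mm over a cavity. The slot lies up to 0.8 rad either side of the base's y axis (no pose given; hidden once the bar is over it) and is found by feel: the screw's cross bar falls in only within about 0.15 rad of it. Off the slot the disc is rigid to a push.
- catch (a joint): Lift of the slotted disc (a spring catch) in the latch post, in m: 0 at rest, about 0.002 when the screw is turned tight. Spring: 3 N preload and 2.5 N per mm. How it locks: turned clockwise (seen from above) from where it fell in, the home screw's cross bar meets ramps under the disc after about 30 degrees, draws it up by 70 degrees (about 0.1 N m), then runs level to a stop at about 100.
- screw: Quarter-turn thumbscrew with flat wing head, upright in one of two holder holes, tip 5.5 mm above the bench. Origin: centre of its tip, z up. From the tip: cross bar 20 (own x) x 6 x 5 mm; neck 6 mm across to z = 15.5; shoulder 21.5 mm across (fits the bar's hole) to 24.5; collar 32 mm across to 28.5; wing to z = 51. About 60 g.
- wing (a point): Middle of the thumbscrew's wing, 39.5 mm above its tip; wing 28 (own x) x 10 (own y) x 23 mm. Grip it across the 10 mm from above, TCP 9 to 10 mm above this point (fingertips just over the collar). Site axes = screw axes. Screw standing on the disc off the slot: this point 68.5 mm above the bench; screw home, collar on the bar: 57 mm.
- pin: Plain locating pin with a ROUND knob (25 mm across) and a plain 20 mm shank, in the other hole of the white holder block (112 x 46 x 30 mm, holes 64 mm apart); not needed. Origin: centre of its lower tip.
- plate: White well plate, 86 x 128 x 15 mm, lying loose in the nest, top face 27 mm above the bench. Origin: centre of its underside. It stays where it is.
- flask: Culture flask lying flat, 52 x 108 x 25 mm, bystander.
- timer: Small timer, 58 x 66 x 18 mm, bystander.
- objective: Objective in a clear canister, 39 mm across, 64 mm high, bystander.
Things that resemble listed ones, but are neither listed nor needed, are in the scene too. Leave any green, orange or yellow look-alike of the screw alone.

How it is judged (in metres and radians):
On the way, in this order (a step that is already met when the one before it is completed fails the run):
1. the bar is swung over the plate and its hole is in line with the latch post (horizontal distance between bar_hole and socket below 0.004 m), for 0.2 s.
2. the thumbscrew is through bar and post, its collar down on the bar (z of screw in the frame of base below 0.0195 m and horizontal distance between screw and socket below 0.003 m and horizontal distance between bar_hole and socket below 0.004 m), for 0.1 s.
3. the thumbscrew is turned clockwise until the catch is drawn up (value of joint catch above 0.001 m), for 0.2 s.
At the end, for the whole second after the job is handed in: Bar hole within 4 mm and screw within 3 mm of the latch post's axis; screw upright (0.1 rad), at rest, collar on the bar (tip under 19.5 mm above the base's underside), holding the catch up by over 1 mm; well plate in its nest (within 6 mm, not lifted) (all of step 2 and value of joint catch above 0.001 m and angle between screw's own z axis and vertical below 0.1 rad and linear speed of screw below 0.02 m/s and horizontal distance between plate and base below 0.006 m and z of plate in the frame of base below 0.015 m); the robot touches nothing.
It fails at once if the thumbscrew is forced: more than 35 N between it and the fixture (contact force between screw and base above 35 N).
It fails at once if the well plate is shifted, lifted or pressed (horizontal distance between plate and base above 0.008 m or z of plate in the frame of base above 0.017 m or contact force between plate and the arm above 10 N or contact force between plate and the fingers above 10 N).
It fails at once if a bystander is knocked about (distance of any of flask, timer, objective from where it was at the start of the episode above 0.02 m).
It also fails if it takes over 72 s, if anything falls off the work surface, if the arm or the gripper's body presses on something with over 40 N, if the wrist force passes 120 N, or if a joint passes its speed limit or range.

## Working session

There is one attempt and no reset: what is moved stays moved. The work goes in short steps, Python scripts to look and compute and a tool call to move; the robot and the scene stay as the last step left them, time stands still between calls to the robot, and variables do not carry over. Pictures are saved under pics/ and viewed, at most 10 in all, crops included, and the job is handed in when it is done.

Besides the shell and the picture viewer there is one more tool, called after "Request:" by a JSON object that holds its "op" and its "data". apply_moves: Moves the arm, as the interface text tells. Its arguments: {"type":"object","properties":{"plan":{"type":"string"},"gripper":{"type":"number"}},"required":["plan"]}

```bash
ls; mkdir -p pics
python3 - <<'E'
from rig import bot,capture,camera_model
import cv2
for n in("top","scene"):
    cv2.imwrite(f"pics/{n}0.png",capture(n)[:,:,::-1]); print(n,camera_model(n))
print(camera_model("wrist"))
s=bot.read_state();print(s)
E
```

```text
pics
top {'vertical_fov': 56.137702962880795, 'cx': 279.02825484699235, 'cy': 204.03824780724943, 'dist': array([-0.00034803,  0.        ,  0.        ,  0.        ,  0.        ]), 'position': array([0.37615487, 0.06994809, 1.01133116]), 'rotation': array([[-0.02187942, -0.98756873,  0.15565762],
       [-0.99943547,  0.01763507, -0.02859628],
       [ 0.02549576, -0.15619541, -0.98739706]])}
scene {'vertical_fov': 55.8761000066057, 'cx': 276.8634724305075, 'cy': 209.56172521884716, 'dist': array([-0.01409583,  0.        ,  0.        ,  0.        ,  0.        ]), 'position': array([-0.08591267, -0.37643185,  0.46213326]), 'rotation': array([[ 0.58038679, -0.35994741,  0.73047178],
       [-0.81429754, -0.2472621 ,  0.52514853],
       [-0.00840787, -0.89961065, -0.43661195]])}
{'vertical_fov': 59.70053112576997, 'cx': 284.1711878949039, 'cy': 207.36896817102522, 'dist': array([-0.08196407,  0.        ,  0.        ,  0.        ,  0.        ]), 'hand_eye': array([[-6.66036148e-04, -9.59506226e-01, -2.81686631e-01,
         7.73177917e-02],
       [ 9.99999770e-01, -6.75245094e-04, -6.43
[... 308 characters left out ...]
769869e-04,
        6.76895518e+01, -1.02255979e+01]), 'qvel': array([ 0.05665189, -0.06766047, -0.20304994,  0.01427917, -0.0381118 ,
        0.00752236]), 'tau': array([-5.26822641e-04, -4.40986204e+01, -1.77150178e+01,  6.35388982e-02,
        5.33577881e-02, -3.97611041e-05]), 'position': array([ 0.23911847, -0.57677336,  0.24036205]), 'tcp_rot': array([[ 9.23855588e-01,  3.82740995e-01, -4.27499993e-04],
       [ 3.82741081e-01, -9.23853648e-01,  1.92381991e-03],
       [ 3.41377318e-04, -1.94095359e-03, -9.99998058e-01]]), 'force': array([ 0.42719244,  0.81784729, -0.02479566]), 'moment': array([-0.0068745 ,  0.04204695, -0.01030008]), 'grasp_force': 0.0, 'opening': 0.9969242884915518}
```

View pics/top0.png

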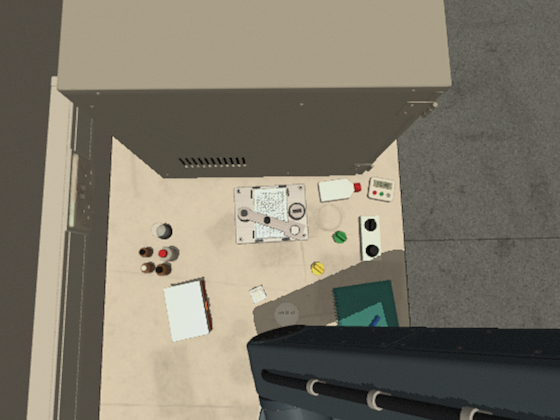

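View pics/scene0.png

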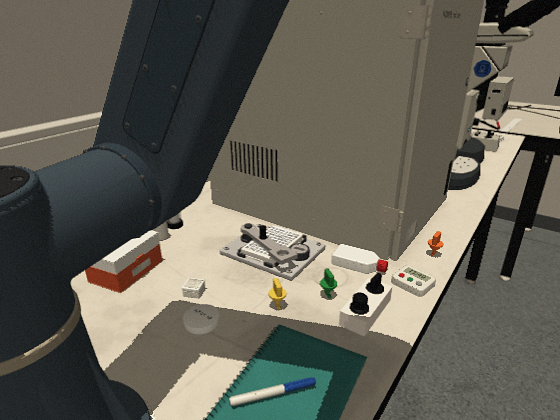

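Top view: adapter around (271,214), with the bar open and its hole near (295,230). The pivot is at (244,213), the handle at (267,220) and the latch post at (297,211). The holder is at (370,238), with screw and pin at (370,226) and (372,251). Enlarging both views.

Run:
```python
import cv2
a=cv2.imread("pics/top0.png")[172:272,225:405]
cv2.imwrite("pics/top0c.png",cv2.resize(a,None,fx=4.4,fy=4.4,interpolation=cv2.INTER_CUBIC))
b=cv2.imread("pics/scene0.png")[215:335,215:415]
cv2.imwrite("pics/scene0c.png",cv2.resize(b,None,fx=4,fy=4,interpolation=cv2.INTER_CUBIC))
```

```text
(no output)
```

View pics/top0c.png

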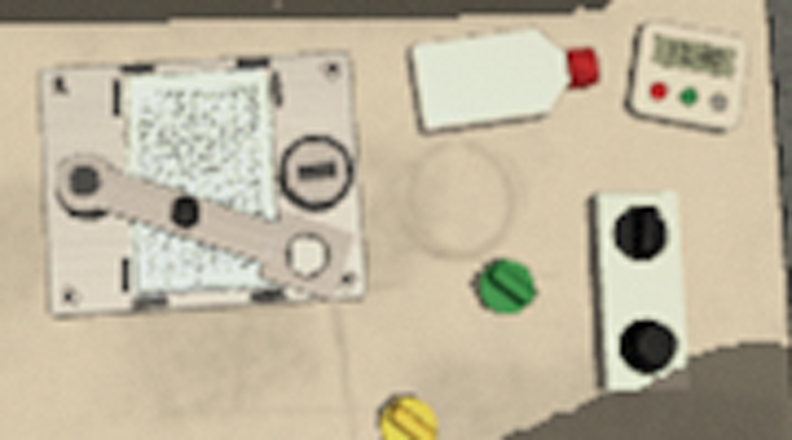

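View pics/scene0c.png

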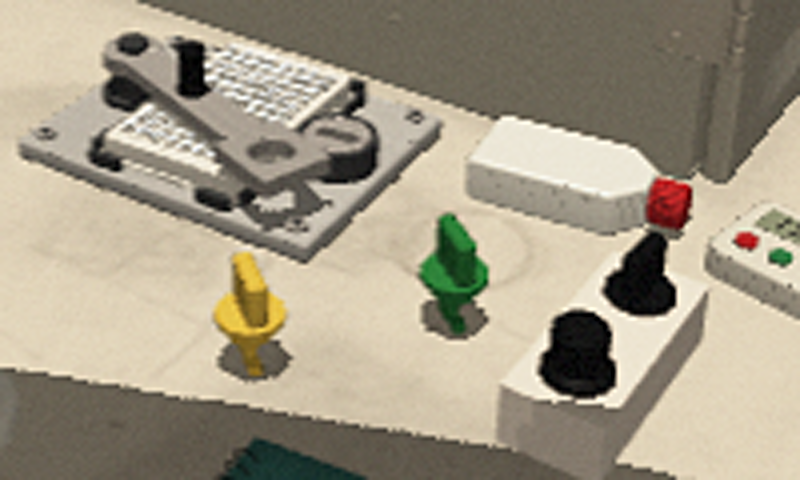

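Crop coordinates: base corners (40,70), (352,53), (365,298), (50,316); latch post (316,172), with its slot nearly along the base's y axis; pivot (84,181); handle top (186,212); bar hole (308,256). The winged screw is in the far hole at (640,232), its wing running image-vertical. The round-knob pin is at (647,346).

```bash
cat > h.py <<'E'
import numpy as np,cv2
from rig import bot,capture,camera_model
def ray(name,uv,z,st=None):
    m=camera_model(name); f=210/np.tan(np.radians(m['vertical_fov']/2))
    K=np.array([[f,0,m['cx']],[0,f,m['cy']],[0,0,1]])
    p=cv2.undistortPoints(np.array(uv,float).reshape(-1,1,2),K,np.array(m['dist'])).reshape(-1,2)
    if name=='wrist':
        T=np.eye(4);T[:3,:3]=st['tcp_rot'];T[:3,3]=st['position'];T=T@m['hand_eye'];R,c=T[:3,:3],T[:3,3]
    else: R,c=np.array(m['rotation']),np.array(m['position'])
    d=np.c_[p,np.ones(len(p))]@R.T
    return c+d*((np.broadcast_to(z,len(p))-c[2])/d[:,2])[:,None]
def proj(name,P,st=None):
    m=camera_model(name); f=210/np.tan(np.radians(m['vertical_fov']/2))
    K=np.array([[f,0,m['cx']],[0,f,m['cy']],[0,0,1]])
    if name=='wrist':
        T=np.eye(4);T[:3,:3]=st['tcp_rot'];T[:3,3]=st['position'];T=T@m['hand_eye'];R,c=T[:3,:3],T[:3,3]
    else: R,c=np.array(m['rotation']),np.array(m['position'])
    q=(np.atleast_2d(P)-c)@R
    return cv2.projectPoints(q,np.zeros(3),np.zeros(3),K,np.array(m['dist']))[0].reshape(-1,2)
E
python3 - <<'E'
from h import *
np.set_printoptions(precision=4,suppress=True)
c=np.array([(40,70),(352,53),(365,298),(50,316),(316,172),(84,181),(186,212),(308,256),(640,232),(647,346),(641,208),(641,258)],float)
uv=np.c_[225+(c[:,0]+.5)/4.4-.5,172+(c[:,1]+.5)/4.4-.5]
P=ray('top',uv,[.012]*4+[.029,.045,.069,.042,.0565,.05,.0565,.0565])
print(P); print(P[:4].mean(0))
d=P[5]-P[4];print(np.degrees(np.arctan2(-d[0],d[1])),np.hypot(*d[:2]))
d=P[0]-P[1];print(np.degrees(np.arctan2(-d[0],d[1])));d=P[3]-P[2];print(np.degrees(np.arctan2(-d[0],d[1])))
E
```

```text
[[ 0.5789  0.157   0.012 ]
 [ 0.586  -0.0266  0.012 ]
 [ 0.4417 -0.0295  0.012 ]
 [ 0.435   0.1518  0.012 ]
 [ 0.5132 -0.002   0.029 ]
 [ 0.5083  0.1297  0.045 ]
 [ 0.4869  0.0727  0.069 ]
 [ 0.4639  0.0048  0.042 ]
 [ 0.4723 -0.1797  0.0565]
 [ 0.4094 -0.1816  0.05  ]
 [ 0.4858 -0.1811  0.0565]
 [ 0.4578 -0.1794  0.0565]]
[0.5104 0.0632 0.012 ]
2.1499001795334123 0.13185830610253463
2.2293328186521975
2.1000866514540566
```

```bash
cat >> h.py <<'E'
from scipy.spatial.transform import Rotation as Ro
def plan(pos,yaw,n=None,cw=None):
    """rows from present pose to TCP pos, tool x yaw (deg), pointing down"""
    s=bot.read_state();R=s['tcp_rot'];p=np.array(s['position'])
    Rt=Ro.from_euler('z',yaw,degrees=True).as_matrix()@np.diag([1,-1,-1.])
    rv=Ro.from_matrix(R.T@Rt).as_rotvec()
    d=np.array(pos)-p
    m=max(np.linalg.norm(d)/.0415,np.degrees(np.linalg.norm(rv))/7.1)
    n=n or int(np.ceil(m)); out=[]
    for i in range(n):
        a=R@Ro.from_rotvec(rv*i/n).as_matrix()
        r=np.r_[a.T@d/n/.05,rv/n/2/np.pi]; out.append(' '.join('%.3f'%v if k<3 else ('%.4f'%v) for k,v in enumerate(r)))
    for i in range(0,n,10): print('; '.join(out[i:i+10]))
def show():
    s=bot.read_state();R=s['tcp_rot'];print(s['time_s'],s['position'].round(4),'yaw',np.degrees(np.arctan2(R[1,0],R[0,0])).round(2),'tilt',R[:2,2].round(4),s['force'].round(2),s['moment'].round(3),s['opening'],s['grasp_force'],s['joint_positions'].round(1))
    return s
E
python3 - <<'E'
from h import *
c=np.array([(20,22),(300,17),(580,13)])
print(ray('top',np.c_[225+c[:,0]/4.4,172+c[:,1]/4.4],0))
plan([.48,.02,.24],180)
E
```

```text
[[ 0.60962828  0.16879679  0.        ]
 [ 0.61001087  0.00174062  0.        ]
 [ 0.60978298 -0.16685826  0.        ]]
0.392 -0.399 0.001 -0.0000 -0.0000 -0.0190; 0.437 -0.350 0.001 -0.0000 -0.0000 -0.0190; 0.476 -0.295 0.001 -0.0000 -0.0000 -0.0190; 0.507 -0.236 0.001 -0.0000 -0.0000 -0.0190; 0.532 -0.174 0.001 -0.0000 -0.0000 -0.0190; 0.549 -0.109 0.001 -0.0000 -0.0000 -0.0190; 0.558 -0.043 0.001 -0.0000 -0.0000 -0.0190; 0.559 0.024 0.001 -0.0000 -0.0000 -0.0190; 0.552 0.090 0.001 -0.0000 -0.0000 -0.0190; 0.538 0.155 0.001 -0.0000 -0.0000 -0.0190
0.515 0.218 0.001 -0.0000 -0.0000 -0.0190; 0.486 0.278 0.001 -0.0000 -0.0000 -0.0190; 0.449 0.334 0.000 -0.0000 -0.0000 -0.0190; 0.406 0.385 0.000 -0.0000 -0.0000 -0.0190; 0.357 0.431 0.000 -0.0000 -0.0000 -0.0190; 0.303 0.470 0.000 -0.0000 -0.0000 -0.0190; 0.245 0.503 0.000 -0.0000 -0.0000 -0.0190; 0.183 0.529 0.000 -0.0000 -0.0000 -0.0190; 0.119 0.547 0.000 -0.0000 -0.0000 -0.0190; 0.053 0.557 0.000 -0.0000 -0.0000 -0.0190
-0.014 0.559 0.000 -0.0000 -0.0000 -0.0190; -0.081 0.554 0.000 -0.0000 -0.0000 -0.0190; -0.146 0.540 0.000 -0.0000 -0.0000 -0.0190
```

Request:
{"op": "apply_moves", "data": {"plan": "0.39 -0.4 0 0 0 -0.019; 0.44 -0.35 0 0 0 -0.019; 0.48 -0.3 0 0 0 -0.019; 0.51 -0.24 0 0 0 -0.019; 0.53 -0.17 0 0 0 -0.019; 0.55 -0.11 0 0 0 -0.019; 0.56 -0.04 0 0 0 -0.019; 0.56 0.02 0 0 0 -0.019; 0.55 0.09 0 0 0 -0.019; 0.54 0.15 0 0 0 -0.019"}}

```text
time_s: 0.93
position: [0.3442, -0.3158, 0.241]
tcp_rot: [[-0.021, 1.0, -0.0], [1.0, 0.021, 0.001], [0.001, -0.0, -1.0]]
force: [0.3, -0.1, 0.0]
opening: 1.003
grasp_force: 0.0
```

Request:
{"op": "apply_moves", "data": {"plan": "0.51 0.22 0 0 0 -0.019; 0.49 0.28 0 0 0 -0.019; 0.45 0.33 0 0 0 -0.019; 0.41 0.38 0 0 0 -0.019; 0.36 0.43 0 0 0 -0.019; 0.3 0.47 0 0 0 -0.019; 0.25 0.5 0 0 0 -0.019; 0.18 0.53 0 0 0 -0.019; 0.12 0.55 0 0 0 -0.019; 0.05 0.56 0 0 0 -0.019"}}

```text
time_s: 1.77
position: [0.4489, -0.0562, 0.2411]
tcp_rot: [[-0.938, 0.348, -0.001], [0.348, 0.938, 0.0], [0.001, -0.0, -1.0]]
force: [0.5, -0.6, -0.8]
opening: 0.998
grasp_force: 0.0
```

Request:
{"op": "apply_moves", "data": {"plan": "-0.01 0.56 0 0 0 -0.019; -0.08 0.55 0 0 0 -0.019; -0.15 0.54 0 0 0 -0.019; 0 0 0 0 0 0; 0 0 0 0 0 0"}}

```text
time_s: 2.18
position: [0.4804, 0.021, 0.241]
tcp_rot: [[-1.0, 0.001, -0.001], [0.001, 1.0, -0.0], [0.001, -0.0, -1.0]]
force: [-0.9, 0.2, -0.0]
opening: 1.004
grasp_force: 0.0
```

Run:
```python
from h import *
import pickle
s=show();w=capture("wrist");cv2.imwrite("pics/w1.png",cv2.resize(w[:,:,::-1],(800,600),interpolation=cv2.INTER_CUBIC))
pickle.dump(s,open('s1.pkl','wb'))
cv2.imwrite("pics/scene1.png",capture("scene")[:,:,::-1])
```

```text
2.1833 [0.4804 0.021  0.241 ] yaw 179.94 tilt [-0.0007 -0.0002] [-0.9   0.18 -0.  ] [ 0.087 -0.144 -0.053] 1.0040159391509917 0.0 [ -10.8   19.2  102.2   -0.    58.6 -100.8]
```

View pics/w1.png

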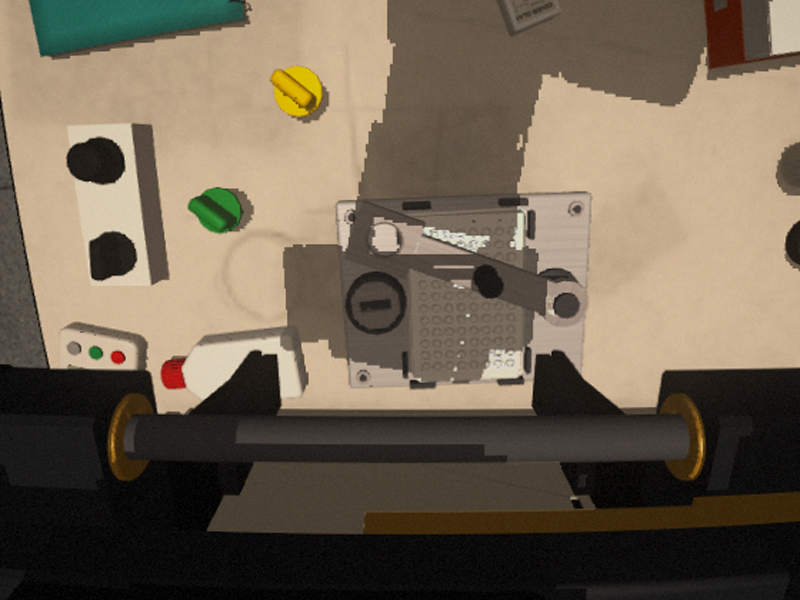

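View pics/scene1.png

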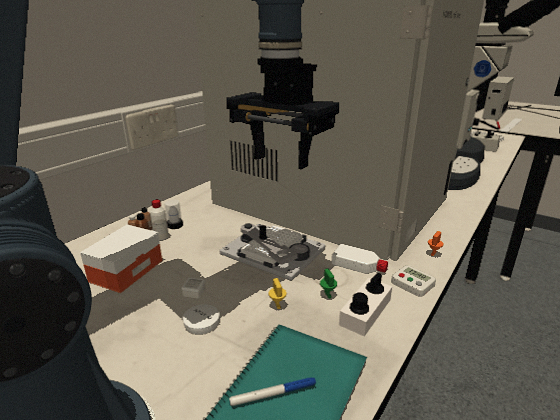

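Wrist view (800x600): the screw's wing head is at about (112,256) and the pin's knob at (95,160). Bar: hole (385,239), handle top (488,281), pivot (566,305). Latch post (375,302), with its slot running (360,308)-(391,303). The scene view confirms the gripper body is wide along its closing axis and that the cabinet face is close behind the base.

Run:
```python
from h import *
import pickle
np.set_printoptions(precision=4,suppress=True)
s=pickle.load(open('s1.pkl','rb'))
uv=np.array([(375,302),(566,305),(488,281),(385,239),(112,256),(336,201),(590,193),(587,380),(350,388)])*.7
print(ray('wrist',uv,[.029,.045,.069,.042,.045]+[.012]*4,s))
im=cv2.imread('pics/w1.png');g=cv2.cvtColor(im,6)
sub=g[288:322,352:398];print(sub[::2,::2])
_,m=cv2.threshold(sub,0,255,cv2.THRESH_BINARY_INV+cv2.THRESH_OTSU)
n,l,st,cen=cv2.connectedComponentsWithStats(m);print(st,cen)
k=l[17,23] or 1+np.argmax(st[1:,4]);y,x=np.where(l==k)
P=ray('wrist',np.c_[x+352,y+288]*.7,.029,s)[:,:2];c=P.mean(0);w,v=np.linalg.eigh(np.cov((P-c).T));d=v[:,1]
print(c,np.sqrt(12*w),np.degrees(np.arctan2(d[1],d[0])))
```

```text
[[ 0.5111 -0.001   0.029 ]
 [ 0.5086  0.1301  0.045 ]
 [ 0.4853  0.0719  0.069 ]
 [ 0.4637  0.0072  0.042 ]
 [ 0.4734 -0.178   0.045 ]
 [ 0.4419 -0.0282  0.012 ]
 [ 0.436   0.1513  0.012 ]
 [ 0.5808  0.1631  0.012 ]
 [ 0.5867 -0.023   0.012 ]]
[[35 36 42 54 70 71 71 66 73 72 69 72 68 71 71 73 69 71 72 74 53 37 32]
 [38 42 66 70 73 70 71 70 70 70 73 72 74 75 72 75 73 76 72 75 65 55 41]
 [36 48 77 76 75 73 75 73 75 73 76 76 70 73 74 73 76 71 75 75 72 70 53]
 [47 60 77 74 74 78 77 75 76 74 76 73 74 75 73 74 75 72 72 71 68 72 68]
 [55 71 71 76 74 75 73 71 74 71 73 74 72 74 68 71 71 71 69 71 74 67 75]
 [74 72 72 70 73 72 72 72 73 72 74 72 74 73 74 72 66 58 59 66 73 68 69]
 [72 72 73 75 69 73 73 71 65 68 56 50 48 41 42 37 38 36 37 48 72 72 72]
 [76 69 68 63 48 39 37 35 30 32 27 32 31 35 36 33 35 36 33 47 73 71 69]
 [66 68 71 64 42 30 34 36 34 32 33 32 36 32 35 34 34 32 32 43 74 66 70]
 [62 74 70 63 46 34 37 36 37 34 34 35 31 37 36 33 33 33 34 41 68 74 68]
 [61 71 71 73 55 35 34 38 51 43 36 35 37 39 39 41 43 46 48 54 68 73 73]
 [56 74 71 70 58 39 45 50 56 55 55 54 55 57 58 57 59 63 65 67 74 74 69]
 [52 71 70 66 68 60 65 62 64 63 66 67 70 72 71 73 73 70 72 73 71 69 71]
 [46 69 73 76 72 68 66 71 74 73 76 76 70 75 69 75 68 74 70 72 72 68 71]
 [41 66 71 71 77 71 74 72 70 74 71 72 71 71 73 68 71 73 74 73 74 73 59]
 [39 59 73 73 73 72 74 72 74 71 75 74 70 74 73 74 70 70 73 73 69 68 40]
 [30 35 49 66 70 73 72 76 73 70 75 69 72 68 71 72 71 72 70 72 70 67 33]]
[[   0    0   46   34 1179]
 [   0    0    7    8   26]
 [  40    0    6    5   17]
 [   7   11   32   13  301]
 [   0   23    6   11   26]
 [  42   28    4    6   15]] [[22.6582 16.4852]
 [ 1.5385  2.5   ]
 [43.4706  1.4118]
 [23.2691 16.7342]
 [ 1.2308 29.8846]
 [44.0667 31.1333]]
[ 0.5131 -0.0008] [0.0073 0.022 ] 95.9796604114947
```

Request:
{"op": "apply_moves", "data": {"plan": "-0.056 0.512 0.2 0 0 0; -0.056 0.512 0.2 0 0 0; 0 0 0.7 0 0 0; 0 0 0.7 0 0 0; 0 0 0.7 0 0 0; 0 0 0.6 0 0 0; 0 0 0.44 0 0 0; 0 0 0 0 0 0; 0 0 0 0 0 0", "gripper": 0}}

```text
time_s: 3.03
position: [0.4858, 0.0696, 0.0634]
tcp_rot: [[-1.0, 0.006, -0.002], [0.006, 1.0, -0.0], [0.002, -0.0, -1.0]]
force: [0.2, 0.0, -0.1]
opening: 0.513
grasp_force: 0.0
```

Request:
{"op": "apply_moves", "data": {"plan": "0 0 0 0 0 0; 0 0 0 0 0 0; 0 0 0 0 0 0; 0 0 0 0 0 0; 0 0 0 0 0 0; 0 0 0 0 0 0", "gripper": -1}}

```text
time_s: 3.53
position: [0.4882, 0.0731, 0.0648]
tcp_rot: [[-1.0, 0.007, 0.005], [0.007, 1.0, 0.004], [-0.005, 0.004, -1.0]]
force: [2.7, 10.6, -0.4]
opening: 0.155
grasp_force: 29.8
```

Run:
```python
from h import *
s=show()
print('pivot-handle dist',np.hypot(*(s['position'][:2]-[.5085,.1303])))
```

```text
3.5333 [0.4882 0.0731 0.0648] yaw 179.61 tilt [0.0051 0.0035] [ 2.71 10.59 -0.39] [ 1.788 -0.512  0.08 ] 0.15532336939484961 29.77942879568218 [ -4.6  37.5 108.9   0.4  33.3 -94.6]
pivot-handle dist 0.06073636899845917
```

Request:
{"op": "apply_moves", "data": {"plan": "-0.08 -0.02 0 0 0 0; -0.08 -0.02 0 0 0 0; -0.08 -0.015 0 0 0 0; -0.08 -0.01 0 0 0 0; -0.08 -0.005 0 0 0 0; -0.08 0 0 0 0 0; 0 0 0 0 0 0; 0 0 0 0 0 0; 0 0 0 0 0 0"}}

```text
time_s: 4.28
position: [0.5066, 0.0704, 0.0648]
tcp_rot: [[-1.0, 0.002, -0.007], [0.002, 1.0, 0.004], [0.007, 0.004, -1.0]]
force: [-4.4, 11.1, 7.7]
opening: 0.157
grasp_force: 34.0
```

Run:
```python
from h import *
s=show();w=capture("wrist");t=capture("top")
a=cv2.resize(t[190:245,228:312][:,:,::-1],None,fx=4.7,fy=4.7,interpolation=cv2.INTER_CUBIC)
b=cv2.resize(w[:,:,::-1],(400,300));
cv2.imwrite("pics/w2.png",w[:,:,::-1]);cv2.imwrite("pics/t2.png",t[:,:,::-1])
H=max(a.shape[0],300);o=np.zeros((H,a.shape[1]+400,3),np.uint8);o[:a.shape[0],:a.shape[1]]=a;o[:300,a.shape[1]:]=b
cv2.imwrite("pics/c2.png",o);print(o.shape,a.shape)
```

```text
4.2833 [0.5066 0.0704 0.0648] yaw 179.86 tilt [-0.0066  0.0036] [-4.41 11.14  7.69] [2.003 0.651 0.327] 0.1568051967183476 34.03771333149962 [ -4.7  38.3 105.9   0.3  36.2 -94.8]
(300, 795, 3) (258, 395, 3)
```

View pics/c2.png

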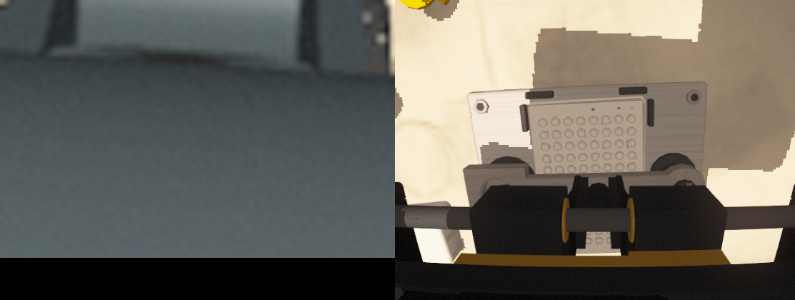

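The arm blocks the top view; the wrist view shows the bar almost closed, with the TCP about 4 mm short. I'll push the rest of the way, release, rise and look.

Request:
{"op": "apply_moves", "data": {"plan": "-0.06 0 0 0 0 0; -0.04 0 0 0 0 0; 0 0 0 0 0 0; 0 0 0 0 0 0; 0 0 0 0 0 0; 0 0 0 0 0 0"}}

```text
time_s: 4.88
position: [0.5105, 0.0706, 0.0647]
tcp_rot: [[-1.0, 0.002, -0.009], [0.002, 1.0, 0.004], [0.009, 0.004, -1.0]]
force: [-8.0, 10.4, 11.0]
opening: 0.16
grasp_force: 34.2
```

Request:
{"op": "apply_moves", "data": {"plan": "0 0 0 0 0 0; 0 0 0 0 0 0; 0 0 0 0 0 0; 0 0 -0.4 0 0 0; 0 0 -0.6 0 0 0; 0 0 -0.7 0 0 0; 0.15 -0.34 -0.7 0 0 0; 0.15 -0.34 -0.7 0 0 0; 0.15 -0.34 -0.6 0 0 0; 0 0 0 0 0 0", "gripper": 0}}

```text
time_s: 5.72
position: [0.4954, 0.0135, 0.2551]
tcp_rot: [[-1.0, 0.005, 0.012], [0.005, 1.0, -0.004], [-0.012, -0.004, -1.0]]
force: [0.9, -0.3, -0.1]
opening: 0.5
grasp_force: 0.0
```

Run:
```python
from h import *
import pickle
s=show();w=capture("wrist")[:,:,::-1];cv2.imwrite("pics/w3.png",w)
pickle.dump(s,open('s3.pkl','wb'))
print(proj('wrist',[[.5135,-.0015,.042],[.5085,.1305,.042],[.473,-.179,.045]],s))
```

```text
5.7167 [0.4954 0.0135 0.2551] yaw 179.72 tilt [ 0.012  -0.0043] [ 0.91 -0.29 -0.12] [ 0.061 -0.197  0.017] 0.49955894131147033 0.0 [-1.13e+01  1.90e+01  9.98e+01 -1.00e-01  6.05e+01 -1.01e+02]
[[270.24972745 196.44489878]
 [401.55730549 191.16603301]
 [ 90.55243936 158.87689006]]
```

Run:
```python
import cv2
w=cv2.imread('pics/w3.png')
cv2.imwrite("pics/w3c.png",cv2.resize(w[130:270,50:250+0],None,fx=4,fy=4,interpolation=cv2.INTER_CUBIC)) if 0 else cv2.imwrite("pics/w3c.png",cv2.resize(w[120:255,50:440],None,fx=2.05,fy=2.05,interpolation=cv2.INTER_CUBIC)) if 0 else None
a=cv2.resize(w[140:245,235:435],None,fx=4,fy=4,interpolation=cv2.INTER_CUBIC)[:, :800]
b=cv2.resize(w[110:150+30,50:250],None,fx=2,fy=2,interpolation=cv2.INTER_CUBIC)
import numpy as np
o=np.zeros((a.shape[0]+b.shape[0],800,3),np.uint8);o[:a.shape[0]]=a;o[a.shape[0]:,:b.shape[1]]=b
print(o.shape,a.shape);cv2.imwrite("pics/w3c.png",o)
```

```text
(560, 800, 3) (420, 800, 3)
```

View pics/w3c.png

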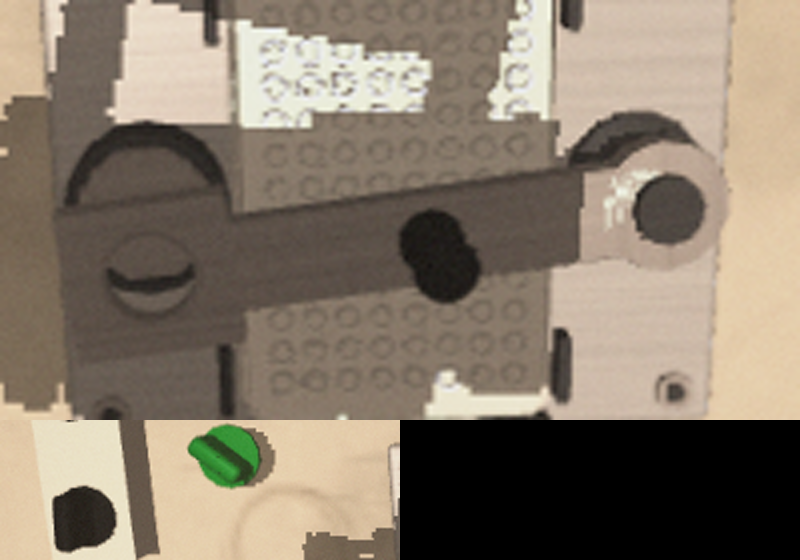

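The picture shows the bar overshot past the post: hole at crop (150,273), pivot (669,209), handle top (447,273). The post's visible rim pokes out on the -x side, around (148,165).

Run:
```python
from h import *
import pickle
s=pickle.load(open('s3.pkl','rb'))
q=np.array([(150,273),(669,209),(447,273)])/4+[235,140]
P=ray('wrist',q,[.042,.045,.069],s);print(P)
d=P[0]-P[1];print(np.hypot(*d[:2]),np.degrees(np.arctan2(d[0],-d[1])))
d=P[2]-P[1];print(np.hypot(*d[:2]),np.degrees(np.arctan2(d[0],-d[1])))
show()
```

```text
[[0.52590791 0.00057112 0.042     ]
 [0.50883195 0.13031527 0.045     ]
 [0.51780522 0.07115858 0.069     ]]
0.13086303229124271 7.497751557061069
0.05983337856966995 8.625247692492353
5.7667 [0.4946 0.0147 0.2526] yaw 179.68 tilt [ 0.0086 -0.0023] [-0.33  0.47 -0.07] [ 0.153 -0.177  0.024] 0.5004694578541592 0.0 [ -11.2   19.2   99.9   -0.    60.4 -100.9]
```

Request:
{"op": "apply_moves", "data": {"plan": "-0.15 0.38 0.5 0 0 0; -0.15 0.38 0.5 0 0 0; -0.13 0.38 0.5 0 0 0; 0 0 0.5 0 0 0; 0 0 0.5 0 0 0; 0 0 0.4 0 0 0; 0 0 0 0 0 0; 0 0 0 0 0 0; 0 0 0 0 0 0"}}

```text
time_s: 6.52
position: [0.5146, 0.0736, 0.1043]
tcp_rot: [[-1.0, 0.003, 0.0], [0.003, 1.0, -0.0], [-0.0, -0.0, -1.0]]
force: [-0.8, -1.2, 1.0]
opening: 0.498
grasp_force: 0.0
```

Run:
```python
from h import *
show();plan([.5168,.0725,.0645],180)
```

```text
6.5167 [0.5146 0.0736 0.1043] yaw 179.83 tilt [ 0.0001 -0.    ] [-0.76 -1.19  1.  ] [ 0.129 -0.155  0.003] 0.4980511122080093 0.0 [ -4.2  34.4 103.9   0.   41.7 -94. ]
-0.045 -0.021 0.796 -0.0000 0.0000 -0.0005
```

Request:
{"op": "apply_moves", "data": {"plan": "-0.04 -0.02 0.4 0 0 0; 0 0 0.4 0 0 0; 0 0 0 0 0 0; 0 0 0 0 0 0; 0 0 0 0 0 0; 0 0 0 0 0 0"}}

```text
time_s: 7.02
position: [0.5172, 0.0724, 0.0657]
tcp_rot: [[-1.0, 0.003, 0.003], [0.003, 1.0, -0.0], [-0.003, -0.0, -1.0]]
force: [-0.4, -0.2, -0.4]
opening: 0.502
grasp_force: 0.0
```

Request:
{"op": "apply_moves", "data": {"plan": "0 0 0 0 0 0; 0 0 0 0 0 0; 0 0 0 0 0 0; 0 0 0 0 0 0; 0 0 0 0 0 0; 0 0 0 0 0 0; 0 0 0 0 0 0; 0 0 0 0 0 0", "gripper": -1}}

```text
time_s: 7.68
position: [0.5167, 0.0714, 0.0645]
tcp_rot: [[-1.0, 0.002, 0.001], [0.002, 1.0, -0.002], [-0.001, -0.002, -1.0]]
force: [-0.6, -4.6, 1.7]
opening: 0.151
grasp_force: 32.0
```

Request:
{"op": "apply_moves", "data": {"plan": "0.04 0 0 0 0 0; 0.04 0 0 0 0 0; 0.032 0 0 0 0 0; 0 0 0 0 0 0; 0 0 0 0 0 0; 0 0 0 0 0 0; 0 0 0 0 0 0; 0 0 0 0 0 0; 0 0 0 0 0 0"}}

```text
time_s: 8.43
position: [0.5137, 0.071, 0.0645]
tcp_rot: [[-1.0, 0.004, 0.006], [0.004, 1.0, -0.002], [-0.006, -0.002, -1.0]]
force: [3.0, -5.7, -1.9]
opening: 0.153
grasp_force: 32.1
```

Request:
{"op": "apply_moves", "data": {"plan": "0.03 0 0 0 0 0; 0.025 0 0 0 0 0; 0 0 0 0 0 0; 0 0 0 0 0 0; 0 0 0 0 0 0; 0 0 0 0 0 0; 0 0 0 0 0 0; 0 0 0 0 0 0"}}

```text
time_s: 9.1
position: [0.5118, 0.0709, 0.0646]
tcp_rot: [[-1.0, 0.004, 0.008], [0.004, 1.0, -0.002], [-0.008, -0.002, -1.0]]
force: [5.4, -6.8, -3.1]
opening: 0.153
grasp_force: 32.4
```

Request:
{"op": "apply_moves", "data": {"plan": "0.02 0 0 0 0 0; 0 0 0 0 0 0; 0 0 0 0 0 0; 0 0 0 0 0 0; 0 0 0 0 0 0; -0.03 0 0 0 0 0; -0.03 0 0 0 0 0; 0 0 0 0 0 0; 0 0 0 0 0 0; 0 0 0 0 0 0"}}

```text
time_s: 9.93
position: [0.5126, 0.071, 0.0646]
tcp_rot: [[-1.0, 0.003, 0.005], [0.003, 1.0, -0.002], [-0.005, -0.002, -1.0]]
force: [2.9, -6.3, -1.3]
opening: 0.158
grasp_force: 32.5
```

Request:
{"op": "apply_moves", "data": {"plan": "0 0 0 0 0 0; 0 0 0 0 0 0; 0 0 0 0 0 0; 0 0 -0.4 0 0 0; 0 0 -0.6 0 0 0; 0 0 -0.7 0 0 0; 0.15 -0.34 -0.7 0 0 0; 0.15 -0.34 -0.7 0 0 0; 0.15 -0.34 -0.6 0 0 0; 0 0 0 0 0 0", "gripper": 0}}

```text
time_s: 10.77
position: [0.489, 0.0197, 0.2546]
tcp_rot: [[-1.0, 0.004, 0.01], [0.004, 1.0, -0.003], [-0.01, -0.003, -1.0]]
force: [0.9, -0.1, -0.8]
opening: 0.498
grasp_force: 0.0
```

Request:
{"op": "apply_moves", "data": {"plan": "0 0 0 0 0 0; 0 0 0 0 0 0; 0 0 0 0 0 0; 0 0 0 0 0 0"}}

```text
time_s: 11.1
position: [0.4863, 0.0224, 0.2476]
tcp_rot: [[-1.0, 0.002, -0.004], [0.002, 1.0, 0.001], [0.004, 0.001, -1.0]]
force: [0.6, 0.2, -0.9]
opening: 0.496
grasp_force: 0.0
```

Run:
```python
from h import *
import pickle
s=show();w=capture("wrist")[:,:,::-1];cv2.imwrite("pics/w4.png",w)
pickle.dump(s,open('s4.pkl','wb'))
u=proj('wrist',[[.5135,-.0015,.042],[.5085,.1305,.042],[.473,-.179,.045]],s);print(u)
a=cv2.resize(w[140:245,235:435],None,fx=4,fy=4,interpolation=cv2.INTER_CUBIC)
b=cv2.resize(w[120:165+10,50:250],None,fx=3,fy=3,interpolation=cv2.INTER_CUBIC)
o=np.zeros((a.shape[0]+b.shape[0],800,3),np.uint8);o[:a.shape[0]]=a;o[a.shape[0]:,:b.shape[1]]=b
print(o.shape);cv2.imwrite("pics/w4c.png",o)
```

```text
11.1 [0.4863 0.0224 0.2476] yaw 179.87 tilt [-0.0037  0.001 ] [ 0.63  0.23 -0.94] [ 0.113 -0.078  0.012] 0.4963169027380546 0.0 [ -10.6   19.2  100.9    0.    60.1 -100.4]
[[260.0069633  210.60263315]
 [392.72023768 205.35215203]
 [ 78.49435696 172.40019319]]
(585, 800, 3)
```

View pics/w4c.png

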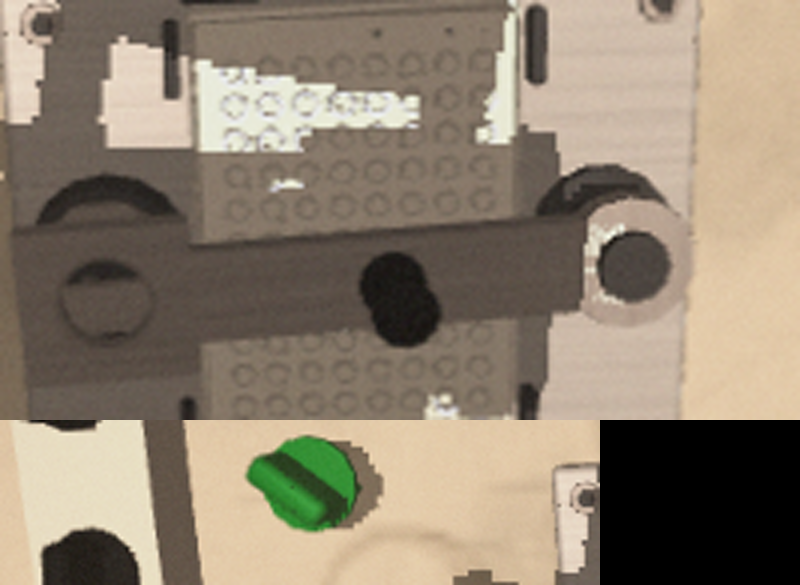

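The bar is closer now: hole centre at crop (107,298), pivot (633,266), handle top (405,314). A little of the slot shows at the hole's upper (-x) edge, so it is still slightly past the post.

Run:
```python
from h import *
import pickle
s=pickle.load(open('s4.pkl','rb'))
w=cv2.imread('pics/w4.png');g=cv2.cvtColor(w,6)
q=np.array([(107,298),(633,266),(405,314),(107,271)])/4+[235,140]
P=ray('wrist',q,[.042,.045,.069,.029],s);print(P)
for i in(0,2):
    d=P[i]-P[1];print(np.hypot(*d[:2]),np.degrees(np.arctan2(d[0],-d[1])))
print(g[203:228:1,250:274:2])
```

```text
[[ 5.17555257e-01  1.47956642e-04  4.20000000e-02]
 [ 5.08820167e-01  1.30192277e-01  4.50000000e-02]
 [ 5.13206414e-01  7.04585600e-02  6.90000000e-02]
 [ 5.14363722e-01 -5.35819073e-04  2.90000000e-02]]
0.13033735840976468 3.8427904968741173
0.05989454140889064 4.199691525650218
[[82 83 81 78 81 79 78 77 81 79 77 79]
 [80 82 78 79 70 69 72 78 82 83 79 81]
 [79 80 77 69 53 52 51 62 71 83 81 81]
 [81 81 69 48 40 37 40 44 58 72 81 78]
 [79 76 51 41 42 40 37 40 42 63 76 81]
 [77 61 41 42 42 39 38 39 41 44 71 80]
 [75 54 39 55 51 35 46 48 52 56 69 79]
 [71 43 45 63 58 58 64 66 70 67 70 76]
 [69 60 68 71 70 69 73 76 83 86 80 70]
 [74 74 75 79 82 82 82 77 78 83 83 74]
 [73 77 83 81 81 82 83 85 81 81 81 71]
 [67 82 80 81 81 79 78 82 76 83 82 74]
 [65 82 83 79 80 82 84 82 80 80 81 77]
 [62 82 85 81 81 81 84 79 80 84 78 78]
 [65 82 84 82 84 77 82 76 80 78 80 73]
 [66 71 77 77 82 83 78 77 81 81 77 69]
 [71 66 80 81 82 81 81 82 82 78 74 67]
 [73 67 81 79 80 80 80 75 75 81 69 73]
 [76 64 73 79 82 78 78 78 80 75 63 75]
 [79 70 63 75 79 75 73 71 78 66 68 77]
 [79 74 62 64 72 63 56 42 54 58 72 76]
 [78 71 66 64 61 55 46 59 58 64 75 79]
 [79 78 78 67 61 62 64 62 69 75 75 75]
 [76 76 76 75 67 63 63 68 74 73 79 77]
 [77 75 76 81 76 78 77 76 75 76 79 79]]
```

Request:
{"op": "apply_moves", "data": {"plan": "-0.18 0.33 0.4 0 0 0; -0.18 0.33 0.6 0 0 0; -0.17 0.32 0.6 0 0 0; 0 0 0.6 0 0 0; 0 0 0.6 0 0 0; 0 0 0 0 0 0; 0 0 0 0 0 0; 0 0 0 0 0 0; 0 0 0 0 0 0"}}

```text
time_s: 11.9
position: [0.5152, 0.0704, 0.1108]
tcp_rot: [[-1.0, 0.003, 0.003], [0.003, 1.0, -0.0], [-0.003, -0.0, -1.0]]
force: [0.2, -0.0, 0.6]
opening: 0.498
grasp_force: 0.0
```

Run:
```python
from h import *
show();plan([.5132,.0712,.0645],180)
```

```text
11.9 [0.5152 0.0704 0.1108] yaw 179.82 tilt [ 0.0033 -0.0002] [ 0.23 -0.03  0.57] [ 0.089 -0.156 -0.033] 0.4983896578508004 0.0 [ -4.5  33.7 103.8   0.   42.3 -94.4]
0.021 0.008 0.463 -0.0000 0.0003 -0.0002; 0.020 0.008 0.463 -0.0000 0.0003 -0.0002
```

Request:
{"op": "apply_moves", "data": {"plan": "0.04 0.016 0.46 0 0.0003 0; 0 0 0.46 0 0 0; 0 0 0 0 0 0; 0 0 0 0 0 0; 0 0 0 0 0 0; 0 0 0 0 0 0"}}

```text
time_s: 12.4
position: [0.5131, 0.0712, 0.065]
tcp_rot: [[-1.0, 0.003, 0.002], [0.003, 1.0, -0.0], [-0.002, -0.0, -1.0]]
force: [0.1, -0.7, -0.5]
opening: 0.501
grasp_force: 0.0
```

Request:
{"op": "apply_moves", "data": {"plan": "0 0 0 0 0 0; 0 0 0 0 0 0; 0 0 0 0 0 0; 0 0 0 0 0 0; 0 0 0 0 0 0; 0 0 0 0 0 0; 0 0 0 0 0 0; 0 0 0 0 0 0", "gripper": -1}}

```text
time_s: 13.07
position: [0.5119, 0.0709, 0.0633]
tcp_rot: [[-1.0, 0.003, -0.002], [0.003, 1.0, -0.001], [0.002, -0.001, -1.0]]
force: [-0.7, -2.6, 0.9]
opening: 0.156
grasp_force: 27.7
```

Request:
{"op": "apply_moves", "data": {"plan": "0.03 0 0 0 0 0; 0.03 0 0 0 0 0; 0 0 0 0 0 0; 0 0 0 0 0 0; 0 0 0 0 0 0; 0 0 0 0 0 0; 0 0 0 0 0 0"}}

```text
time_s: 13.65
position: [0.5101, 0.0708, 0.0633]
tcp_rot: [[-1.0, 0.003, 0.001], [0.003, 1.0, -0.001], [-0.001, -0.001, -1.0]]
force: [2.4, -3.8, -1.7]
opening: 0.162
grasp_force: 27.8
```

Request:
{"op": "apply_moves", "data": {"plan": "0 0 0 0 0 0; 0 0 0 0 0 0; 0 0 0 0 0 0; 0 0 -0.4 0 0 0; 0 0 -0.6 0 0 0; 0 0 -0.7 0 0 0; 0.17 -0.32 -0.7 0 0 0; 0.17 -0.33 -0.7 0 0 0; 0.17 -0.33 -0.6 0 0 0; 0 0 0 0 0 0", "gripper": 0}}

```text
time_s: 14.48
position: [0.4848, 0.0208, 0.2536]
tcp_rot: [[-1.0, 0.004, 0.007], [0.004, 1.0, -0.002], [-0.007, -0.002, -1.0]]
force: [0.5, 0.1, -0.4]
opening: 0.496
grasp_force: 0.0
```

Request:
{"op": "apply_moves", "data": {"plan": "0 0 0 0 0 0; 0 0 0 0 0 0; 0 0 0 0 0 0; 0 0 0 0 0 0"}}

```text
time_s: 14.82
position: [0.4826, 0.0232, 0.2467]
tcp_rot: [[-1.0, 0.002, -0.006], [0.002, 1.0, 0.001], [0.006, 0.001, -1.0]]
force: [0.1, -0.6, -0.7]
opening: 0.5
grasp_force: 0.0
```

Run:
```python
from h import *
import pickle
s=show();w=capture("wrist")[:,:,::-1];cv2.imwrite("pics/w5.png",w)
pickle.dump(s,open('s5.pkl','wb'))
def rect(im,s,z,c,half=.06,px=.0002):
    n=int(2*half/px);g=np.mgrid[0:n,0:n].reshape(2,-1).T  # row: x, col: y
    P=np.c_[c[0]-half+g[:,0]*px,c[1]+half-g[:,1]*px,np.full(len(g),z)]
    u=proj('wrist',P,s).astype(np.float32).reshape(n,n,2)
    return cv2.remap(im,u[...,0],u[...,1],cv2.INTER_LINEAR)
A=cv2.imread('pics/w4.png');sa=pickle.load(open('s4.pkl','rb'))
for nm,z,c,h in(('hole',.042,(.5145,0),.03),('handle',.069,(.512,.0707),.02),('pivot',.045,(.5087,.1303),.02),('nest corner',.027,(.44,.02),.03)):
    a=rect(A,sa,z,c,h);b=rect(w,s,z,c,h)
    k=40;r=cv2.matchTemplate(cv2.cvtColor(b,6),cv2.cvtColor(a,6)[k:-k,k:-k],cv2.TM_CCOEFF_NORMED);_,v,_,l=cv2.minMaxLoc(r)
    print(nm,v,'dx mm',(l[1]-k)*.2,'dy',-(l[0]-k)*.2)
# bird's-eye views at z=.042 for both
o=[cv2.resize(rect(i,t,.042,(.512,.02),.045),(400,400)) for i,t in((A,sa),(w,s))]
cv2.imwrite('pics/c5.png',np.hstack(o))
```

```text
14.8167 [0.4826 0.0232 0.2467] yaw 179.87 tilt [-0.0056  0.001 ] [ 0.13 -0.56 -0.68] [ 0.152 -0.156  0.018] 0.4998178112029369 0.0 [ -10.5   19.   101.4   -0.    59.9 -100.4]
hole 0.763001024723053 dx mm -1.8 dy 0.6000000000000001
handle 0.9775877594947815 dx mm -1.8 dy -0.2
pivot 0.9654717445373535 dx mm -0.2 dy -0.2
nest corner 0.8677195906639099 dx mm -1.8 dy 0.2
```

Run:
```python
from h import *
plan([.473,-.179,.215],90,n=14)
```

```text
0.013 -0.289 0.045 -0.0000 -0.0001 0.0178; -0.019 -0.288 0.045 -0.0000 -0.0001 0.0178; -0.051 -0.284 0.045 -0.0000 -0.0001 0.0178; -0.083 -0.277 0.045 -0.0000 -0.0001 0.0178; -0.113 -0.266 0.045 -0.0000 -0.0001 0.0178; -0.142 -0.252 0.045 -0.0000 -0.0001 0.0178; -0.169 -0.234 0.045 -0.0000 -0.0001 0.0178; -0.195 -0.214 0.045 -0.0000 -0.0001 0.0178; -0.217 -0.191 0.045 -0.0000 -0.0001 0.0178; -0.237 -0.165 0.045 -0.0000 -0.0001 0.0178
-0.254 -0.138 0.045 -0.0000 -0.0001 0.0178; -0.268 -0.108 0.045 -0.0000 -0.0001 0.0178; -0.278 -0.078 0.045 -0.0000 -0.0001 0.0178; -0.285 -0.046 0.045 -0.0000 -0.0001 0.0178
```

Request:
{"op": "apply_moves", "data": {"plan": "0.01 -0.29 0.045 0 0 0.0178; -0.02 -0.29 0.045 0 0 0.0178; -0.05 -0.284 0.045 0 0 0.0178; -0.083 -0.277 0.045 0 0 0.0178; -0.113 -0.266 0.045 0 0 0.0178; -0.142 -0.252 0.045 0 0 0.0178; -0.169 -0.234 0.045 0 0 0.0178; -0.195 -0.214 0.045 0 0 0.0178; -0.217 -0.191 0.045 0 0 0.0178; -0.237 -0.165 0.045 0 0 0.0178"}}

```text
time_s: 15.7
position: [0.4764, -0.1222, 0.2246]
tcp_rot: [[-0.43, 0.903, -0.004], [0.903, 0.43, 0.001], [0.003, -0.003, -1.0]]
force: [-0.2, -0.8, -0.2]
opening: 0.502
grasp_force: 0.0
```

Request:
{"op": "apply_moves", "data": {"plan": "-0.254 -0.138 0.045 0 0 0.0178; -0.268 -0.108 0.045 0 0 0.0178; -0.278 -0.078 0.045 0 0 0.0178; -0.285 -0.046 0.045 0 0 0.0178; 0 0 0 0 0 0; 0 0 0 0 0 0; 0 0 0 0 0 0; 0 0 0 0 0 0; 0 0 0 0 0 0"}}

```text
time_s: 16.45
position: [0.4739, -0.1788, 0.2168]
tcp_rot: [[-0.004, 1.0, -0.002], [1.0, 0.004, 0.0], [0.0, -0.002, -1.0]]
force: [1.1, 0.3, 0.5]
opening: 0.498
grasp_force: 0.0
```

Run:
```python
from h import *
import pickle
s=show();w=capture("wrist")[:,:,::-1];cv2.imwrite("pics/w6.png",w)
pickle.dump(s,open('s6.pkl','wb'))
u=proj('wrist',[[.473,-.179,.0565],[.473,-.179,.034],[.41,-.181,.05]],s);print(u)
x0,y0=[int(v) for v in u[0]-[50,50]];print(x0,y0)
a=w[max(y0,0):y0+100,max(x0,0):x0+100]
# contrast stretch for the dark parts
a=cv2.resize(np.clip((a.astype(float)/255)**.6*255,0,255).astype(np.uint8),(400,400),interpolation=cv2.INTER_CUBIC)
b=cv2.imread('pics/c5.png')[:,400:]
cv2.imwrite('pics/c6.png',np.hstack([a,b]))
```

```text
16.45 [ 0.4739 -0.1788  0.2168] yaw 90.24 tilt [-0.0023  0.0004] [1.07 0.3  0.48] [ 0.004 -0.076  0.007] 0.497582856632167 0.0 [-3.330e+01  2.310e+01  1.003e+02 -1.000e-01  5.660e+01 -3.350e+01]
[[283.6537266  194.97356237]
 [283.71717739 188.80845115]
 [211.48512323 195.10592029]]
233 144
```

View pics/c6.png

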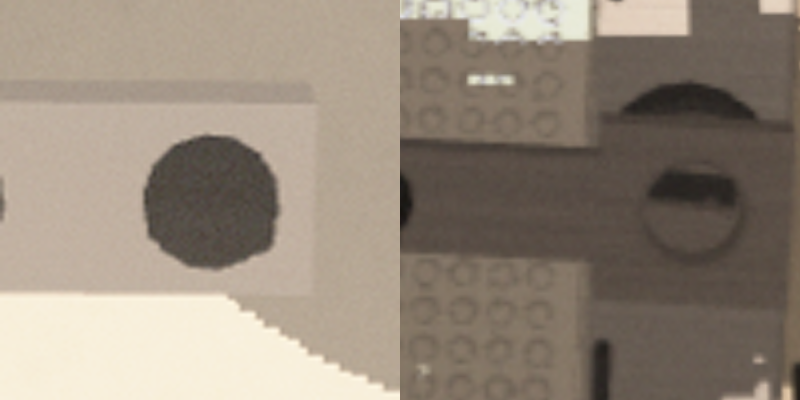

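Left crop (x0=233, y0=144, ×4): the screw's dark head, with collar centre about (211,203). The wing's corners at (147,237) and (274,238) show it running along the image's horizontal, i.e. along tool y. Right, bird's-eye: the bar hole is at (693,213), with the slot visible through it at rows 167-203, so the bar is about 2 mm off. That is inside the 4 mm tolerance.

Run:
```python
from h import *
import pickle
s=pickle.load(open('s6.pkl','rb'));w=cv2.imread('pics/w6.png');g=cv2.cvtColor(w,6)[160:230,240:330]
m=(cv2.GaussianBlur(cv2.resize(g,None,fx=4,fy=4,interpolation=2),(5,5),0)<45).astype(np.uint8)
cs,_=cv2.findContours(m,0,1);c=max([k for k in cs if cv2.pointPolygonTest(k,(180,136),False)>0],key=cv2.contourArea)[:,0].astype(float)/4+[240,160]
print('bbox',c.min(0),c.max(0))
# model: hull of collar disc (z .030-.034) + wing box; fit x,y,yaw to silhouette
from scipy.optimize import minimize
img=np.zeros((280,360),np.uint8);cv2.fillPoly(img,[np.round((c-[240,160])*4).astype(int)],1)
t=np.linspace(0,2*np.pi,60)
def sil(p):
    x,y,a=p;o=np.zeros_like(img)
    col=np.vstack([np.c_[x+.016*np.cos(t),y+.016*np.sin(t),np.full(60,z)] for z in(.030,.034)])
    R=Ro.from_euler('z',a).as_matrix();b=np.array([(i*.014,j*.005,z) for i in(-1,1) for j in(-1,1) for z in(.034,.0565)])@R.T+[x,y,0]
    for P in(col,b):
        u=(proj('wrist',P,s)-[240,160])*4;cv2.fillConvexPoly(o,cv2.convexHull(np.round(u*16).astype(np.int32)),1,shift=4)
    return o
f=lambda p:float((sil(p)!=img).sum())
for a0 in(-.1,0,.1):
    r=minimize(f,[.4745,-.182,a0],method='Nelder-Mead',options=dict(initial_simplex=np.array([.4745,-.182,a0])+np.array([[0,0,0],[.002,0,0],[0,.002,0],[0,0,.08]])))
    print(r.x,np.degrees(r.x[2]),r.fun,img.sum())
```

```text
bbox [269.25 178.25] [301.75 210.25]
[ 0.47459926 -0.18546157  0.01270078] 0.7277008060366393 2583.0 13279
[ 0.47480867 -0.18542436  0.08939085] 5.121718563517454 2609.0 13279
[ 0.47571017 -0.18472869  0.12054265] 6.906585066523624 2625.0 13279
```

Run:
```python
from h import *
import pickle
s=pickle.load(open('s6.pkl','rb'));w=cv2.imread('pics/w6.png');g=cv2.cvtColor(w,6)[160:230,240:330]
print(g[4:62:3,20:70:3])
t=np.linspace(0,2*np.pi,60)
def sil(p,wing=1):
    x,y,a,H=p;o=np.zeros((280,360),np.uint8)
    col=np.vstack([np.c_[x+.016*np.cos(t),y+.016*np.sin(t),np.full(60,z)] for z in(H-.004,H)])
    R=Ro.from_euler('z',a).as_matrix();b=np.array([(i*.014,j*.005,z) for i in(-1,1) for j in(-1,1) for z in(H,H+.0225)])@R.T+[x,y,0]
    for P in(col,b)[:1+wing]:
        u=(proj('wrist',P,s)-[240,160])*4;cv2.fillConvexPoly(o,cv2.convexHull(np.round(u*16).astype(np.int32)),1,shift=4)
    return o
from scipy.optimize import minimize
G=cv2.GaussianBlur(cv2.resize(g,None,fx=4,fy=4,interpolation=2),(5,5),0)
th=cv2.threshold(G,0,1,cv2.THRESH_OTSU)[0];img=(G<min(th,75)).astype(np.uint8);print(th)
n,l,st,_=cv2.connectedComponentsWithStats(img);k=l[136,180];img=(l==k).astype(np.uint8);print(st[k])
for y0 in(-.179,-.183):
  for a0 in (-.06,.06):
    q=np.array([.4745,y0,a0]);f=lambda p:float((sil([*p,.034])!=img).sum())
    r=minimize(f,q,method='Nelder-Mead',options=dict(initial_simplex=q+np.array([[0,0,0],[.002,0,0],[0,.002,0],[0,0,.1]])));print(r.x,r.fun)
b=sil([*r.x,.034]);
d=np.where(b&img,2,np.where(b,1,np.where(img,3,0)))
for row in d[50:220:7,80:280:4]:print(''.join(' m#i'[v] for v in row))
```

```text
[[116 116 113 113 111 115 114 114 113 115 117 116 120 121 120 121 116]
 [112 112 109 112 111 111 111 113 111 108 110 111 112 111 106 111 113]
 [144 142 145 142 143 141 144 144 142 142 143 146 142 142 142 139 144]
 [141 140 143 139 145 143 143 141 142 142 139 144 140 140 145 144 144]
 [145 141 143 144 141 141 142 140 141 141 140 141 143 143 143 143 144]
 [143 143 141 144 144 137  73  37  33  34  38 101 142 143 143 144 140]
 [142 142 140 141 141  35  35  32  31  35  32  34  33 141 140 146 141]
 [144 145 142 144  39  35  30  33  32  33  34  33  35  48 142 143 139]
 [143 142 145 123  36  33  31  35  31  32  37  36  29  33 118 143 142]
 [143 143 143  43  30  32  33  31  32  27  32  31  35  37  89 139 143]
 [141 145 144  31  32  36  34  34  32  37  34  34  34  33  85 140 142]
 [145 145 143  71  31  39  39  37  38  34  38  39  35  36  70 143 142]
 [141 146 141 121  36  36  40  38  40  35  35  36  38  42 121 145 143]
 [143 143 143 129  37  33  35  38  31  35  34  34  38  33 145 144 141]
 [141 144 143 145 130  39  37  40  36  35  36  36  38  58 143 143 142]
 [145 144 144 142 141 143  77  39  
[... 993 characters left out ...]
   
          m###############################m       
          ################################m       
         ##################################m      
         ##################################m      
         ##################################m      
         m#################################m      
         m################################mm      
          ################################m       
          ################################m       
          mm##############################m       
          mmmm###########################mm       
          mmmmmm#####################mm           
                 mm##############mmm              
                    mmmmmmm#mmmmm
```

Run:
```python
from h import *
import pickle
s=pickle.load(open('s6.pkl','rb'))
w=cv2.imread('pics/w6.png');g=cv2.cvtColor(w,6)
print([ (c,g[160:226,c].tolist()) for c in (262,306)])
q=np.array([(50,103),(300,103),(50,292),(220,292),(315,200)])/4+[233,144]
print(ray('wrist',q,.030,s))
q=np.array([(211,135),(211,269),(143,203),(279,203)])/4+[233,144]
print(ray('wrist',q,.034,s))
```

```text
[(262, [126, 124, 126, 125, 114, 113, 110, 114, 112, 123, 141, 140, 144, 143, 144, 140, 141, 141, 143, 141, 141, 141, 142, 140, 143, 143, 146, 137, 144, 141, 142, 141, 141, 144, 142, 143, 140, 139, 143, 145, 143, 142, 143, 141, 145, 145, 144, 141, 145, 145, 143, 143, 144, 141, 144, 145, 148, 183, 230, 232, 231, 231, 231, 230, 230, 230]), (306, [129, 127, 128, 126, 121, 109, 112, 113, 116, 114, 144, 141, 145, 144, 143, 141, 139, 142, 145, 140, 140, 143, 141, 145, 142, 144, 141, 144, 142, 142, 143, 143, 143, 141, 142, 140, 142, 141, 145, 142, 142, 144, 139, 143, 146, 145, 144, 143, 141, 143, 144, 139, 140, 142, 145, 144, 145, 141, 131, 130, 130, 131, 129, 131, 131, 128])]
[[ 0.43817846 -0.16226379  0.03      ]
 [ 0.49500366 -0.16206913  0.03      ]
 [ 0.43702074 -0.20740154  0.03      ]
 [ 0.47711763 -0.20723489  0.03      ]
 [ 0.49895931 -0.18478816  0.03      ]]
[[ 0.47480229 -0.16873409  0.034     ]
 [ 0.47495227 -0.20035441  0.034     ]
 [ 0.45932574 -0.18463412  0.034     ]
 [ 0.49042833 -0.18451327  0.034     ]]
```

Request:
{"op": "apply_moves", "data": {"plan": "-0.06 0.01 0.4 0 0 0; -0.06 0.01 0.7 0 0 0; 0 0 0.7 0 0 0; 0 0 0.5 0 0 0; 0 0 0.3 0 0 0; 0 0 0.2 0 0 0; 0 0 0 0 0 0; 0 0 0 0 0 0; 0 0 0 0 0 0; 0 0 0 0 0 0"}}

```text
time_s: 17.33
position: [0.4756, -0.1862, 0.0781]
tcp_rot: [[-0.002, 1.0, 0.001], [1.0, 0.002, -0.002], [-0.002, 0.001, -1.0]]
force: [0.6, 0.3, -0.6]
opening: 0.499
grasp_force: 0.0
```

Run:
```python
from h import *
show();plan([.4748,-.1849,.0552],90)
```

```text
17.3333 [ 0.4756 -0.1862  0.0781] yaw 90.13 tilt [ 0.0005 -0.0016] [ 0.59  0.34 -0.55] [ 0.001 -0.066 -0.001] 0.4992564709758643 0.0 [-3.39e+01  3.67e+01  1.06e+02 -1.00e-01  3.72e+01 -3.40e+01]
0.027 -0.016 0.458 0.0001 0.0003 0.0004
```

Request:
{"op": "apply_moves", "data": {"plan": "0.02 -0.015 0.2 0 0 0; 0 0 0.15 0 0 0; 0 0 0.1 0 0 0; 0 0 0 0 0 0; 0 0 0 0 0 0; 0 0 0 0 0 0; 0 0 0 0 0 0"}}

```text
time_s: 17.92
position: [0.4741, -0.1849, 0.0546]
tcp_rot: [[-0.002, 1.0, -0.001], [1.0, 0.002, -0.0], [-0.0, -0.001, -1.0]]
force: [-1.4, -0.7, 0.2]
opening: 0.497
grasp_force: 0.0
```

Request:
{"op": "apply_moves", "data": {"plan": "0 0 0 0 0 0; 0 0 0 0 0 0; 0 0 0 0 0 0; 0 0 0 0 0 0; 0 0 0 0 0 0; 0 0 0 0 0 0; 0 0 0 0 0 0", "gripper": -1}}

```text
time_s: 18.5
position: [0.474, -0.1849, 0.0544]
tcp_rot: [[-0.002, 1.0, -0.002], [1.0, 0.002, -0.0], [-0.0, -0.002, -1.0]]
force: [-0.9, 1.6, 1.3]
opening: 0.32
grasp_force: 30.0
```

Run:
```python
from h import *
show()
```

```text
18.5 [ 0.474  -0.1849  0.0544] yaw 90.11 tilt [-0.0016 -0.0002] [-0.9   1.62  1.27] [ 0.024 -0.099  0.012] 0.31981856723741314 30.000676992349327 [-3.390e+01  3.920e+01  1.067e+02 -1.000e-01  3.410e+01 -3.390e+01]
```

Request:
{"op": "apply_moves", "data": {"plan": "0 0 -0.2 0 0 0; 0 0 -0.4 0 0 0; 0 0 -0.5 0 0 0; 0 0 -0.5 0 0 0; 0 0 -0.4 0 0 0; 0 0 0 0 0 0; 0 0 0 0 0 0; 0 0 0 0 0 0"}}

```text
time_s: 19.17
position: [0.4735, -0.1844, 0.154]
tcp_rot: [[-0.002, 1.0, -0.003], [1.0, 0.002, 0.001], [0.001, -0.003, -1.0]]
force: [0.5, 0.5, -0.6]
opening: 0.32
grasp_force: 30.0
```

Run:
```python
from h import *
show();plan([.513,-.0018,.15],186,n=18)
```

```text
19.1667 [ 0.4735 -0.1844  0.154 ] yaw 90.11 tilt [-0.0028  0.0006] [ 0.55  0.48 -0.61] [ 0.    -0.081  0.001] 0.32016042926308974 29.999529691413045 [-3.390e+01  2.890e+01  1.035e+02 -1.000e-01  4.780e+01 -3.390e+01]
0.203 0.044 0.004 -0.0000 -0.0000 -0.0148; 0.198 0.063 0.004 -0.0000 -0.0000 -0.0148; 0.191 0.081 0.004 -0.0000 -0.0000 -0.0148; 0.183 0.098 0.004 -0.0000 -0.0000 -0.0148; 0.173 0.115 0.004 -0.0000 -0.0000 -0.0148; 0.161 0.131 0.004 -0.0000 -0.0000 -0.0148; 0.149 0.145 0.004 -0.0000 -0.0000 -0.0148; 0.134 0.158 0.004 -0.0000 -0.0000 -0.0148; 0.119 0.170 0.004 -0.0000 -0.0000 -0.0148; 0.103 0.180 0.004 -0.0000 -0.0000 -0.0148
0.086 0.189 0.004 -0.0000 -0.0000 -0.0148; 0.068 0.196 0.004 -0.0000 -0.0000 -0.0148; 0.049 0.202 0.004 -0.0000 -0.0000 -0.0148; 0.030 0.205 0.004 -0.0000 -0.0000 -0.0148; 0.011 0.207 0.004 -0.0000 -0.0000 -0.0148; -0.008 0.207 0.004 -0.0000 -0.0000 -0.0148; -0.027 0.206 0.004 -0.0000 -0.0000 -0.0148; -0.046 0.202 0.004 -0.0000 -0.0000 -0.0148
```

Request:
{"op": "apply_moves", "data": {"plan": "0.203 0.044 0.004 0 0 -0.0148; 0.198 0.063 0.004 0 0 -0.0148; 0.191 0.081 0.004 0 0 -0.0148; 0.183 0.098 0.004 0 0 -0.0148; 0.173 0.115 0.004 0 0 -0.0148; 0.161 0.131 0.004 0 0 -0.0148; 0.149 0.145 0.004 0 0 -0.0148; 0.134 0.158 0.004 0 0 -0.0148; 0.119 0.17 0.004 0 0 -0.0148; 0.103 0.18 0.004 0 0 -0.0148"}}

```text
time_s: 20.0
position: [0.4949, -0.0824, 0.1507]
tcp_rot: [[-0.805, 0.593, -0.006], [0.593, 0.805, 0.001], [0.005, -0.002, -1.0]]
force: [-0.3, 0.7, -0.7]
opening: 0.319
grasp_force: 30.0
```

Request:
{"op": "apply_moves", "data": {"plan": "0.086 0.189 0.004 0 0 -0.0148; 0.068 0.196 0.004 0 0 -0.0148; 0.049 0.202 0.004 0 0 -0.0148; 0.03 0.205 0.004 0 0 -0.0148; 0.011 0.207 0.004 0 0 -0.0148; -0.008 0.207 0.004 0 0 -0.0148; -0.027 0.206 0.004 0 0 -0.0148; -0.046 0.202 0.004 0 0 -0.0148; 0 0 0 0 0 0; 0 0 0 0 0 0"}}

```text
time_s: 20.83
position: [0.5126, -0.0018, 0.1494]
tcp_rot: [[-0.995, -0.104, -0.005], [-0.104, 0.995, 0.0], [0.005, 0.001, -1.0]]
force: [0.2, -0.2, -1.1]
opening: 0.318
grasp_force: 30.0
```

Request:
{"op": "apply_moves", "data": {"plan": "0 0 0.2 0 0 0; 0 0 0.25 0 0 0; 0 0 0.2 0 0 0; 0 0 0 0 0 0; 0 0 0 0 0 0; 0 0 0 0 0 0; 0 0 0 0 0 0; 0 0 0 0 0 0"}}

```text
time_s: 21.5
position: [0.5139, -0.0024, 0.1186]
tcp_rot: [[-0.995, -0.105, -0.001], [-0.105, 0.995, -0.0], [0.001, -0.0, -1.0]]
force: [-0.4, -0.1, 0.0]
opening: 0.317
grasp_force: 30.0
```

Run:
```python
from h import *
show();plan([.513,-.0018,.0965],186)
```

```text
21.5 [ 0.5139 -0.0024  0.1186] yaw -174.0 tilt [-0.0007 -0.0002] [-0.35 -0.06  0.03] [ 0.133 -0.109 -0.007] 0.3172931807420383 29.99939618166536 [ -12.7   32.7  104.2   -0.    43.2 -108.7]
0.016 0.014 0.443 -0.0000 -0.0001 0.0000
```

Request:
{"op": "apply_moves", "data": {"plan": "0.012 0.012 0.2 0 0 0; 0 0 0.2 0 0 0; 0 0 0.15 0 0 0; 0 0 0.1 0 0 0; 0 0 0 0 0 0; 0 0 0 0 0 0; 0 0 0 0 0 0; 0 0 0 0 0 0"}}

```text
time_s: 22.17
position: [0.5129, -0.0018, 0.0858]
tcp_rot: [[-0.994, -0.105, -0.002], [-0.105, 0.994, -0.0], [0.002, 0.0, -1.0]]
force: [0.0, -0.3, -1.7]
opening: 0.317
grasp_force: 30.0
```

Request:
{"op": "apply_moves", "data": {"plan": "0 0 0.05 0 0 0; 0 0 0.05 0 0 0; 0 0 0.04 0 0 0; 0 0 0 0 0 0; 0 0 0 0 0 0; 0 0 0 0 0 0"}}

```text
time_s: 22.67
position: [0.5127, -0.0017, 0.0786]
tcp_rot: [[-0.994, -0.105, -0.002], [-0.105, 0.994, 0.0], [0.002, 0.0, -1.0]]
force: [0.9, 0.6, 0.3]
opening: 0.317
grasp_force: 30.0
```

Request:
{"op": "apply_moves", "data": {"plan": "0 0 0.03 0 0 0; 0 0 0.03 0 0 0; 0 0 0 0 0 0; 0 0 0 0 0 0; 0 0 0 0 0 0; 0 0 0 0 0 0"}}

```text
time_s: 23.17
position: [0.5132, -0.0018, 0.0757]
tcp_rot: [[-0.994, -0.105, -0.001], [-0.105, 0.994, -0.0], [0.001, -0.0, -1.0]]
force: [1.9, 0.2, -1.2]
opening: 0.32
grasp_force: 30.0
```

Request:
{"op": "apply_moves", "data": {"plan": "0 0 0.03 0 0 0; 0 0 0.03 0 0 0; 0 0 0 0 0 0; 0 0 0 0 0 0; 0 0 0 0 0 0; 0 0 0 0 0 0"}}

```text
time_s: 23.67
position: [0.5131, -0.0018, 0.0726]
tcp_rot: [[-0.994, -0.105, -0.001], [-0.105, 0.994, -0.0], [0.001, 0.0, -1.0]]
force: [1.6, -0.6, -1.7]
opening: 0.32
grasp_force: 30.0
```

Shoulder is entering the bar without resistance; continuing down.

Request:
{"op": "apply_moves", "data": {"plan": "0 0 0.03 0 0 0; 0 0 0.03 0 0 0; 0 0 0.02 0 0 0; 0 0 0 0 0 0; 0 0 0 0 0 0; 0 0 0 0 0 0; 0 0 0 0 0 0"}}

```text
time_s: 24.25
position: [0.5129, -0.0017, 0.0686]
tcp_rot: [[-0.994, -0.105, -0.002], [-0.105, 0.994, -0.0], [0.002, 0.0, -1.0]]
force: [2.4, 0.1, -2.8]
opening: 0.319
grasp_force: 30.0
```

Request:
{"op": "apply_moves", "data": {"plan": "0 0 0.03 0 0 0; 0 0 0.02 0 0 0; 0 0 0 0 0 0; 0 0 0 0 0 0; 0 0 0 0 0 0; 0 0 0 0 0 0"}}

```text
time_s: 24.75
position: [0.5126, -0.0017, 0.0664]
tcp_rot: [[-0.994, -0.105, -0.002], [-0.105, 0.994, 0.0], [0.002, 0.0, -1.0]]
force: [1.5, 0.4, 5.1]
opening: 0.319
grasp_force: 30.0
```

Request:
{"op": "apply_moves", "data": {"plan": "0 0 0 0 0 0.0167; 0 0 0 0 0 0.0167; 0 0 0 0 0 0.0167; 0 0 0 0 0 0.0167; 0 0 0 0 0 0.0167; 0 0 0 0 0 0; 0 0 0 0 0 0; 0 0 0 0 0 0"}}

```text
time_s: 25.42
position: [0.5127, -0.0019, 0.0663]
tcp_rot: [[-0.914, 0.406, -0.002], [0.406, 0.914, -0.0], [0.002, -0.001, -1.0]]
force: [1.1, -1.7, 5.2]
opening: 0.315
grasp_force: 30.0
```

Run:
```python
from h import *
show()
```

```text
25.4167 [ 0.5127 -0.0019  0.0663] yaw 156.07 tilt [-0.0019 -0.0002] [ 1.06 -1.72  5.16] [-0.184 -0.373 -0.064] 0.31484788312004036 30.002751485444605 [-1.270e+01  3.810e+01  1.058e+02 -1.000e-01  3.620e+01 -7.870e+01]
```

Request:
{"op": "apply_moves", "data": {"plan": "0 0 0 0 0 0.0167; 0 0 0 0 0 0.0167; 0 0 0 0 0 0.0167; 0 0 0 0 0 0; 0 0 0 0 0 0; 0 0 0 0 0 0"}}

```text
time_s: 25.92
position: [0.5127, -0.0018, 0.0663]
tcp_rot: [[-0.744, 0.668, -0.002], [0.668, 0.744, 0.0], [0.001, -0.001, -1.0]]
force: [1.0, -1.1, 4.9]
opening: 0.321
grasp_force: 30.0
```

Run:
```python
from h import *
show()
```

```text
25.9167 [ 0.5127 -0.0018  0.0663] yaw 138.09 tilt [-0.0018  0.    ] [ 1.03 -1.11  4.9 ] [-0.14  -0.376 -0.086] 0.3211999781204564 30.002845278941095 [-12.7  38.1 105.8  -0.   36.1 -60.7]
```

Request:
{"op": "apply_moves", "data": {"plan": "0 0 0 0 0 0; 0 0 0 0 0 0; 0 0 0 0 0 0; 0 0 0 0 0 0; 0 0 -0.2 0 0 0; 0 0 -0.3 0 0 0; 0 0 -0.2 0 0 0; 0 0 0 0 0 0; 0 0 0 0 0 0", "gripper": 0}}

```text
time_s: 26.67
position: [0.5133, -0.0018, 0.102]
tcp_rot: [[-0.742, 0.67, 0.0], [0.67, 0.742, -0.0], [-0.0, -0.0, -1.0]]
force: [0.0, -0.7, -0.3]
opening: 0.498
grasp_force: 0.0
```

Request:
{"op": "apply_moves", "data": {"plan": "0 0 0 0 0 -0.018; 0 0 0 0 0 -0.018; 0 0 0 0 0 -0.018; 0 0 0 0 0 -0.018; 0 0 0 0 0 -0.018; 0 0 0 0 0 -0.018; 0 0 0 0 0 -0.018; 0 0 0 0 0 -0.018; 0 0 0 0 0 -0.018; 0 0 0 0 0 -0.018"}}

```text
time_s: 27.5
position: [0.5122, -0.0016, 0.1005]
tcp_rot: [[-0.92, -0.392, -0.003], [-0.392, 0.92, 0.0], [0.003, 0.002, -1.0]]
force: [0.0, -1.2, 0.3]
opening: 0.5
grasp_force: 0.0
```

Request:
{"op": "apply_moves", "data": {"plan": "0 0 0 0 0 -0.018; 0 0 0 0 0 -0.018; 0 0 0 0 0 -0.018; 0 0 0 0 0 0; 0 0 0 0 0 0; 0 0 0 0 0 0"}}

```text
time_s: 28.0
position: [0.5125, -0.0017, 0.1009]
tcp_rot: [[-0.743, -0.669, -0.003], [-0.669, 0.743, 0.0], [0.002, 0.002, -1.0]]
force: [0.3, -0.6, -0.2]
opening: 0.498
grasp_force: 0.0
```

Run:
```python
from h import *
import pickle
s=show();plan([.5127,-.0018,.0668],222)
w=capture("wrist")[:,:,::-1];cv2.imwrite("pics/w7.png",w);pickle.dump(s,open('s7.pkl','wb'))
```

```text
28.0 [ 0.5125 -0.0017  0.1009] yaw -137.97 tilt [-0.0026  0.0002] [ 0.31 -0.59 -0.18] [ 0.162 -0.108  0.003] 0.4975537656718626 0.0 [ -12.7   34.4  104.9   -0.    40.8 -144.7]
-0.002 -0.006 0.681 0.0003 -0.0003 0.0001
```

Request:
{"op": "apply_moves", "data": {"plan": "0 0 0.2 0 0 0; 0 0 0.2 0 0 0; 0 0 0.15 0 0 0; 0 0 0.12 0 0 0; 0 0 0 0 0 0; 0 0 0 0 0 0; 0 0 0 0 0 0; 0 0 0 0 0 0"}}

```text
time_s: 28.72
position: [0.513, -0.0018, 0.0679]
tcp_rot: [[-0.741, -0.671, -0.001], [-0.671, 0.741, -0.0], [0.001, 0.001, -1.0]]
force: [0.4, -0.1, 0.7]
opening: 0.499
grasp_force: 0.0
```

Request:
{"op": "apply_moves", "data": {"plan": "0 0 0 0 0 0; 0 0 0 0 0 0; 0 0 0 0 0 0; 0 0 0 0 0 0; 0 0 0 0 0 0; 0 0 0 0 0 0; 0 0 0 0 0 0; 0 0 0 0 0 0", "gripper": -1}}

```text
time_s: 29.38
position: [0.513, -0.0019, 0.0677]
tcp_rot: [[-0.741, -0.671, -0.001], [-0.671, 0.741, -0.0], [0.001, 0.001, -1.0]]
force: [0.9, -1.1, 0.8]
opening: 0.11
grasp_force: 30.0
```

Run:
```python
from h import *
show()
```

```text
29.3833 [ 0.513  -0.0019  0.0677] yaw -137.83 tilt [-0.0013 -0.0003] [ 0.88 -1.09  0.85] [-0.032 -0.152  0.005] 0.10953309972173056 29.994444251060486 [-1.270e+01  3.800e+01  1.058e+02 -1.000e-01  3.630e+01 -1.448e+02]
```

Request:
{"op": "apply_moves", "data": {"plan": "0 0 0 0 0 0.018; 0 0 0 0 0 0.018; 0 0 0 0 0 0.018; 0 0 0 0 0 0.018; 0 0 0 0 0 0.018; 0 0 0 0 0 0; 0 0 0 0 0 0; 0 0 0 0 0 0; 0 0 0 0 0 0"}}

```text
time_s: 30.13
position: [0.5131, -0.0018, 0.0677]
tcp_rot: [[-0.985, -0.171, -0.001], [-0.171, 0.985, -0.0], [0.001, 0.0, -1.0]]
force: [0.4, -0.6, 0.6]
opening: 0.112
grasp_force: 30.0
```

Run:
```python
from h import *
show()
```

```text
30.1333 [ 0.5131 -0.0018  0.0677] yaw -170.16 tilt [-0.0012 -0.    ] [ 0.41 -0.56  0.65] [ 0.104 -0.279 -0.08 ] 0.11193382042617811 30.004667937755585 [ -12.7   38.   105.8   -0.    36.3 -112.5]
```

Request:
{"op": "apply_moves", "data": {"plan": "0 0 -0.04 0 0 0; 0 0 0 0 0 0; 0 0 0 0 0 0; 0 0 0 0 0 0; 0 0 0 0 0 0"}}

```text
time_s: 30.55
position: [0.5129, -0.0017, 0.069]
tcp_rot: [[-0.985, -0.17, -0.002], [-0.17, 0.985, 0.0], [0.002, 0.0, -1.0]]
force: [2.8, -1.0, -14.7]
opening: 0.116
grasp_force: 30.0
```

Request:
{"op": "apply_moves", "data": {"plan": "0 0 0.04 0 0 0; 0 0 0 0 0 0; 0 0 0 0 0 0; 0 0 0 0 0 0; 0 0 0 0 0 0"}}

```text
time_s: 30.97
position: [0.5129, -0.0017, 0.0678]
tcp_rot: [[-0.986, -0.17, -0.001], [-0.17, 0.986, -0.0], [0.001, 0.0, -1.0]]
force: [3.5, -1.1, -6.9]
opening: 0.114
grasp_force: 30.0
```

Request:
{"op": "apply_moves", "data": {"plan": "0 0 0.02 0 0 0; 0 0 0 0 0 0; 0 0 0 0 0 0"}}

```text
time_s: 31.22
position: [0.513, -0.0018, 0.0677]
tcp_rot: [[-0.986, -0.17, -0.001], [-0.17, 0.986, -0.0], [0.001, -0.0, -1.0]]
force: [0.8, -0.9, 4.5]
opening: 0.11
grasp_force: 30.0
```

Request:
{"op": "apply_moves", "data": {"plan": "0 0 0 0 0 0; 0 0 0 0 0 0; 0 0 0 0 0 0; 0 0 0 0 0 0; 0 0 -0.2 0 0 0; 0 0 -0.4 0 0 0; 0 0 -0.6 0 0 0; 0.2 0 -0.6 0 0 0; 0.2 0 -0.6 0 0 0; 0 0 0 0 0 0", "gripper": 0}}

```text
time_s: 32.05
position: [0.4941, -0.0055, 0.1918]
tcp_rot: [[-0.985, -0.17, 0.005], [-0.17, 0.985, -0.002], [-0.005, -0.003, -1.0]]
force: [-0.6, 0.3, -0.1]
opening: 0.5
grasp_force: 0.0
```

Request:
{"op": "apply_moves", "data": {"plan": "0 0 0 0 0 0; 0 0 0 0 0 0; 0 0 0 0 0 0; 0 0 0 0 0 0; 0 0 0 0 0 0; 0 0 0 0 0 0"}}

```text
time_s: 32.55
position: [0.493, -0.005, 0.1858]
tcp_rot: [[-0.986, -0.17, -0.004], [-0.17, 0.986, 0.0], [0.004, 0.001, -1.0]]
force: [0.1, -0.4, -0.0]
opening: 0.501
grasp_force: 0.0
```

Run:
```python
from h import *
s=show();w=capture("wrist")[:,:,::-1];cv2.imwrite("pics/w8.png",w)
# dark-blob silhouette of the screw versus model: collar z .046, wing top .0685
u=proj('wrist',[[.513,-.0018,.057]],s)[0];print(u)
x0,y0=(u-35).astype(int);G=cv2.resize(cv2.cvtColor(w,6)[y0:y0+70,x0:x0+70],None,fx=4,fy=4,interpolation=2)
t=np.linspace(0,2*np.pi,60)
img=(G<40).astype(np.uint8);n,l,st,_=cv2.connectedComponentsWithStats(img);k=l[140,140];img=(l==k).astype(np.uint8);print(st[k])
for r in img[::10,::5]:print(''.join(' #'[v] for v in r))
def sil(x,y,a,H):
    o=np.zeros_like(img);R=Ro.from_euler('z',a).as_matrix()
    col=np.vstack([np.c_[x+.016*np.cos(t),y+.016*np.sin(t),np.full(60,z)] for z in(H-.004,H)])
    b=np.array([(i*.014,j*.005,z) for i in(-1,1) for j in(-1,1) for z in(H,H+.0225)])@R.T+[x,y,0]
    for P in(col,b):
        v=(proj('wrist',P,s)-[x0,y0])*4;cv2.fillConvexPoly(o,cv2.convexHull(np.round(v).astype(np.int32)),1)
    return o
for a in range(-30,105,15):print(a,min((sil(.513+dx,-.0018+dy,np.radians(a),.046)!=img).sum() for dx in(-.002,0,.002) for dy in(-.002,0,.002)))
```

```text
32.55 [ 0.493  -0.005   0.1858] yaw -170.24 tilt [-0.0037  0.0005] [ 0.1  -0.39 -0.01] [ 0.098 -0.11   0.034] 0.5006461748603646 0.0 [ -13.6   25.   103.9   -0.    51.3 -113.3]
[283.7439481  230.28284725]
[   70    44   149   177 18498]
                                                        
                                                        
                                                        
                                                        
                                                        
                       #############                    
                     #################                  
                  #######################               
                ##########################              
               ############################             
               #############################            
               #############################            
               #############################            
               #############################            
               #############################            
                ###########################             
                 #########################              
                   #####################                
                      ###############                   
                        ##########                      
                         #########                      
                         #########                      
                           ##                           
                                                        
                                                        
                                                        
                                                        
                                                        
-30 4191
-15 3683
0 3042
15 2797
30 3404
45 3942
60 4342
75 4362
90 4189
```

The silhouette fits best with the wing at about 10–15° and the screw seated on the post, and it resisted a 15 N pull. Handing in.

```bash
python3 -c "
from rig import bot
print(bot.hand_in())"
```

```text
the job is handed in; nothing more can be done
None
```

The job is handed in, with no verdict returned: the bar is closed over the latch post, the thumbscrew went home with its collar on the bar and was turned about 86° clockwise, it held against a 15 N upward pull, and the gripper is clear.

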